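# Put the two-tier lunch box together on the tray

### The arm

A 6-joint arm with a two-finger parallel gripper is mounted at the origin on a cart in front of the work surface, level with it; the furniture and walls round the work are solid. World frame = base frame: x ahead of the robot, y to its left, z up, the work surface at z = 0. Lengths are in m, angles in rad, forces in N, time in s.
With the tool pointing down it reaches from about 0.325 to 0.775 m from the base axis. Payload 5.5 kg.
Tool frame: the origin (TCP) lies midway between the tips of the shut fingers; the grasp point (between the pads) lies 19 mm behind it (env.hold_point_z is the distance from the TCP to the grasp point, in m); z points along the fingers, y is the line along which they close (so a half turn about z gives the same grasp; the last joint's range is limited). The gripper opens to 85 mm and grips with 20 to 120 N. Pads are 22 mm wide; open, the fingers measure 114 mm over their backs; the gripper's body (76 mm by 85 mm) begins 54 mm behind the grasp point. The pads swing forward as they close: fully open they stand 13 mm farther back than shut.
Start: joints at [1.091, 0.091, 1.231, -0, 1.82, -0.057], TCP at [0.246, 0.547, 0.231] pointing down, gripper open.
Joint ranges: [-2.87, 2.87], [-0.86, 2.18], [0.17, 2.46], [-1.51, 4.65], [0.06, 2.69], [-2.65, 2.65]. Speed limits (rad/s): [2.57, 2.57, 3.01, 3.14, 3.14, 3.14].

### API

Orientations are given as a unit quaternion [w, x, y, z].
In Python, from station import env gives the robot as it stands. The module is installed in compiled form; this text tells all that it offers.
- The arm moves only by the tool arm_command, never from a script. Its argument "series" is one flat list of numbers, 7 for each row, row after row: the shift along the tool's x, y, z in m, then the turn, a rotation vector about the tool's x, y, z in rad, then the opening, from 0 (shut) to 1 (fully open). In form: [dx, dy, dz, wx, wy, wz, claw, dx, dy, dz, wx, wy, wz, claw, ...]. A call has 1 to 10 rows; each row is the pose to reach, as a shift and turn from the pose commanded when the call began, along the tool's axes at that moment; what a row does not reach only later rows make up. A row lasts 1/10 s, in which the tool goes at most 50 mm and 8.59 degrees, less where a joint would pass 70% of its speed; a pose out of reach is approached as far as the arm can. A call with a gripper value outside its range is refused whole. The fingers move at their own pace and stop on an object; the grip force is fixed at half the most. Time passes only in rows, so rows that repeat a pose let the fingers close. It gives the time, the measured TCP pose, the force, the opening and the grip force at its end, in the units of the state.
- env.read_state(): the state, without advancing time (a new reading comes with each control period).
- env.grab_frame(name): name is "scene" or "top"; returns the picture (384x512x3 uint8, blue, green, red); there is no depth.
- env.calibration(name): a dict with "K" (3x3 intrinsics, pixels), "D" ([k1, k2, p1, p2, k3] as OpenCV has them; the pictures are not rectified), "T" (4x4, takes a point from camera to world coordinates). Camera axes: x right, y up, looking along -z (the intrinsics and any distortion apply to the point x, -y, -z); pixel columns grow to the right and rows downward; lengths in m; the calibration is good to about 2 mm. A picture is of the moment at which its call begins. calibration takes no time and is no camera call.
- env.sign_off(): hands the job in; it is judged then, once.
The state is a dict: "clock": time; "joints": joint angles; "qvel": joint speeds; "tau": joint torques, N m; "eef_pos": TCP position; "ee_rot": TCP orientation; "contact_force": force on the tool from outside, world axes, zero at the start; "ft_torque": the same for the moment, N m; "gripper_width": finger opening in m; "grip_force": force on a finger pad.
Only numpy, scipy, OpenCV 4.12 (cv2) and the standard library are available. Lean on these libraries where they do the work, as an engineer would, in place of code of your own. Each camera call takes 0.05 s, during which the arm holds its last target. There are 200 camera calls.

### The job

The two-tier lunch box has been washed and is dry; put it together again on the light wooden tray on the hob, working from the bottom up. Stand the deep navy tier in the middle of the tray, lengthwise with it, then seat the aqua inner lid in it, the sage-green upper tier on that, the dark wooden outer lid on top and last the red chopstick case in the pocket of that lid, each one turned to match the one below and fully home. Let go of everything and leave the spice jar and the small tin standing where they are.

Things in the scene. Friction and masses are not known exactly. Their poses are not given: they have to be found in the camera images.
- serving_tray: Light wooden serving tray, oblong with rounded corners, fixed on the black hob left of the worktop; 130 mm wide (x) x 220 long (y), lip 16 high and 6 thick, floor 6 above its underside. Origin: centre of the underside; y along its length, z up.
- lower_tier: Deep tier of the lunch box: navy open-topped box, rounded oblong, 61 mm wide (62 over the bead at the rim) x 146 long x 46 high, walls 3 thick, mouth 55 x 140; 170 g. Grasp across the width. Origin: centre of underside; y along its length; fits either way round.
- inner_lid: Flat pale aqua inner lid, 64 mm wide x 149 long x 14 high. From below: bevelled plug 51 x 136 x 5 high (about 2 to spare all round in the deep tier's mouth); edge 64 x 149 x 6 high, to grasp across the width; platform 51 x 136 x 3 high for the upper tier's foot. Stands on its plug. Seated, its origin is 41 above the deep tier's; 70 g. Origin: centre of underside; y along its length; fits either way round.
- upper_tier: Upper tier: sage-green open box, rounded oblong, 61 mm wide (62 at the rim bead) x 146 long x 36 high, walls 3, mouth 55 x 140. Floor set 4 up, so its hollow foot (55 x 140 inside) drops over the inner lid's platform, about 2 to spare. Seated, its origin is 11 above the inner lid's; 130 g. Origin: centre of underside; y along its length; fits either way round.
- outer_lid: Dark wood-grained outer lid, 64 mm wide x 149 long x 18 high. From below: bevelled plug 51 x 136 x 5 high (about 2 to spare in the upper tier's mouth), then body 13 high, to grasp across the width; in its top a pocket 25 wide x 134 long x 6 deep. Stands on its plug. Seated, its origin is 31 above the upper tier's; 100 g. Origin: centre of underside; y along its length; fits either way round.
- chopstick_case: Chopstick case: slim dark red case with rounded ends, 20 mm wide x 128 long x 16 high, with small thumb ribs on top at its +y end; 60 g. In the pocket of the outer lid its underside is 12 above that lid's origin and its upper 10 stand proud to be held. Origin: centre of underside; y along its length; fits either way round.
- jar_green_lid: Bystander: glass spice jar with a pale green lid, 42 mm across, 99 mm high, loose on the worktop among the parts. Origin: centre of the underside, z up.
- spice_tin: Bystander: small square green spice tin with a grey lid, 31 x 31 x 88 mm high, loose on the worktop among the parts. Origin: centre of the underside, z up.

How it is judged:
By the outcome, as a careful person would: the job done as asked, in the order asked, and still so for the second after the job is handed in, with the robot touching nothing.
It also fails if it takes over 118 s, if anything falls off the work surface, if the arm or the gripper's body presses on something with over 40 N, if the wrist force passes 120 N, or if a joint passes its speed limit or range.

## Working session

There is one attempt and no reset: what is moved stays moved. The work goes in short steps, Python scripts to look and compute and a tool call to move; the robot and the scene stay as the last step left them, time stands still between calls to the robot, and variables do not carry over. Pictures are saved under pics/ and viewed, at most 16 in all, crops included, and the job is handed in when it is done.

Besides the shell and the picture viewer there is one more tool, called after "Request:" by a JSON object that holds its "name" and its "arguments", one argument or row to a line. arm_command: Moves the arm, as the interface text tells. Its arguments: {"type":"object","properties":{"series":{"type":"array","items":{"type":"number"}}},"required":["series"]}

```bash
mkdir -p pics; python3 - <<'E'
from station import env
import cv2,json
for n in("scene","top"):
    im=env.grab_frame(n); cv2.imwrite(f"pics/{n}0.png",im); c=env.calibration(n); print(n,c)
    cv2.imwrite(f"pics/{n}0b.png",cv2.resize(im,(800,600),interpolation=cv2.INTER_CUBIC))
print(env.read_state(), env.hold_point_z)
E
```

```text
scene {'K': array([[391.64893433,   0.        , 265.33829927],
       [  0.        , 391.64893433, 189.16162812],
       [  0.        ,   0.        ,   1.        ]]), 'D': array([-0.02012929,  0.        ,  0.        ,  0.        ,  0.        ]), 'T': array([[ 0.55835234,  0.37916403, -0.73788706, -0.42774698],
       [-0.82957008,  0.26321435, -0.49247507, -0.59457175],
       [ 0.00749363,  0.88710363,  0.46150948,  0.63648796],
       [ 0.        ,  0.        ,  0.        ,  1.        ]])}
top {'K': array([[405.82859232,   0.        , 254.93931374],
       [  0.        , 405.82859232, 188.48095525],
       [  0.        ,   0.        ,   1.        ]]), 'D': array([-0.12878219,  0.        ,  0.        ,  0.        ,  0.        ]), 'T': array([[-1.80042254e-02,  9.95059341e-01, -9.76358331e-02,
         3.89469793e-01],
       [-9.99837853e-01, -1.79513767e-02,  1.41977653e-03,
        -1.81756552e-02],
       [-3.39935715e-04,  9.76455637e-02,  9.95221196e-01,
         1.19016335e+00],
       [ 0.00000000e+00,  0.00000000e+00,  0.00000000e+00,
         1.00000000e+00]])}
{'clock': 0.1, 'joints': array([ 1.09132056e+00,  9.18073522e-02,  1.23174701e+00, -2.34204167e-05,
        1.81981506e+00, -5.66893840e-02]), 'qvel': array([-0.00081517, -0.00189844, -0.00200112,  0.00223615, -0.00030289,
       -0.00202504]), 'tau': array([ 2.26183452e-03, -4.60213387e+01, -4.19217646e+01, -6.94208279e-05,
        1.06268536e-02, -2.65766306e-05]), 'eef_pos': array([0.24606882, 0.54694531, 0.23026013]), 'ee_rot': array([-2.24372095e-04,  2.09825011e-01,  9.77738552e-01, -8.59659628e-04]), 'contact_force': array([-0.23153772,  0.46249666, -0.16595072]), 'ft_torque': array([ 0.03259293, -0.00997393, -0.0157489 ]), 'grip_force': 0.0, 'gripper_width': 0.08521496551979137} 0.0187
```

View pics/top0b.png

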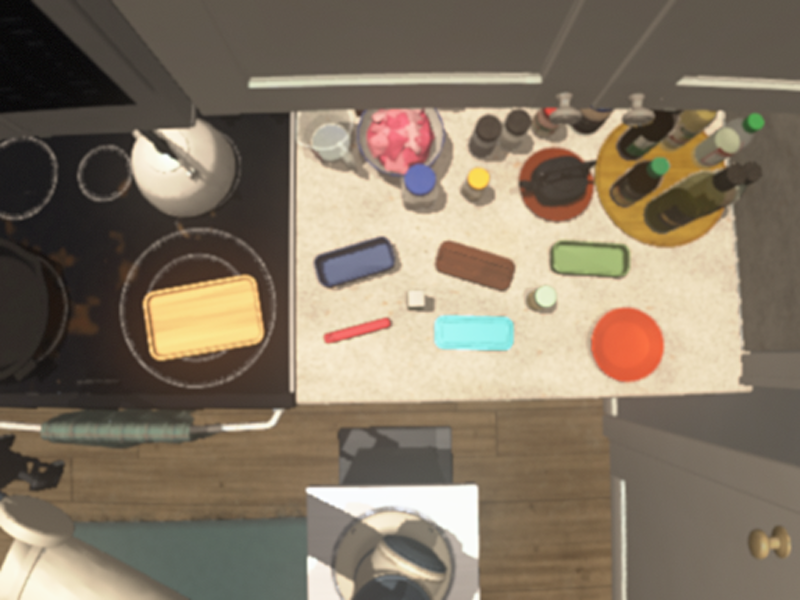

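View pics/scene0b.png

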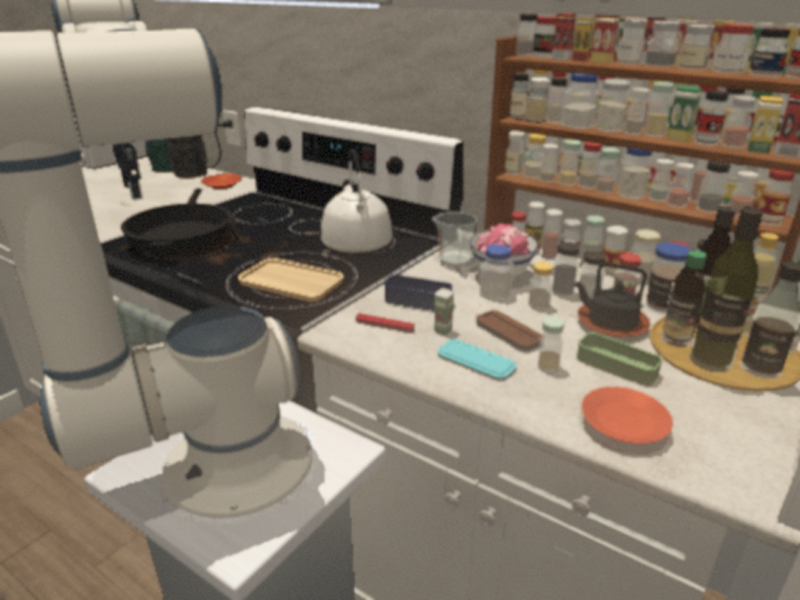

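The top view shows (800x600 pixels): tray (203,318), navy tier (355,262), dark lid (475,265), sage tier (590,259), aqua lid (475,333), red case (357,330), tin (416,299) and jar (544,298). I'll fit projected outlines to colour masks.

```bash
cat > h.py <<'E'
import numpy as np,cv2
from scipy.optimize import minimize
from scipy.spatial.transform import Rotation as R
from station import env
S=4
def proj(P,c):
    T=np.linalg.inv(c["T"]); q=(np.atleast_2d(P)@T[:3,:3].T+T[:3,3])*[1,-1,-1]
    return cv2.projectPoints(q.astype(float),np.zeros(3),np.zeros(3),c["K"],c["D"])[0][:,0]
def ray(px,z,c):
    u=cv2.undistortPoints(np.array([[px]],float),c["K"],c["D"])[0,0]
    d=c["T"][:3,:3]@[u[0],-u[1],-1]; o=c["T"][:3,3]; return o+d*(z-o[2])/d[2]
def outline(x,y,a,w,l,r,zs):
    pts=[]
    for sx in(1,-1):
        for sy in(1,-1):
            for t in np.linspace(0,np.pi/2,5):
                pts.append([sx*(w/2-r+r*np.cos(t)),sy*(l/2-r+r*np.sin(t))])
    pts=np.array(pts); c,s=np.cos(a),np.sin(a); pts=pts@np.array([[c,s],[-s,c]])+[x,y]
    return np.vstack([np.c_[pts,np.full(len(pts),z)] for z in zs])
def fit(mask,x0,w,l,r,zs,c,S=S):
    "mask at S x scale; returns x,y,yaw,IoU"
    def cost(p):
        q=proj(outline(*p,w,l,r,zs),c); h=cv2.convexHull(((q+.5)*S*16-8).astype(np.int32))
        m=np.zeros(mask.shape,np.uint8); cv2.fillPoly(m,[h],1,shift=4)
        return 1-(m&mask).sum()/max(1,(m|mask).sum())
    b=min((minimize(cost,[x0[0],x0[1],a],method="Nelder-Mead",options=dict(initial_simplex=np.array([x0[0],x0[1],a])+np.array([[0,0,0],[.01,0,0],[0,.01,0],[0,0,.15]]),xatol=1e-4,fatol=1e-5)) for a in(x0[2]-.1,x0[2]+.1)),key=lambda b:b.fun)
    return b.x,1-b.fun
def mask(im,px,thr,win=60):
    "region around native px with Lab distance < thr from the colour there"
    big=cv2.resize(im,None,fx=S,fy=S,interpolation=cv2.INTER_CUBIC)
    lab=cv2.cvtColor(big,cv2.COLOR_BGR2LAB).astype(float); X,Y=int(px[0]*S),int(px[1]*S)
    col=np.median(lab[Y-8:Y+9,X-8:X+9].reshape(-1,3),0)
    m=(np.linalg.norm((lab-col)*[.5,1,1],axis=2)<thr).astype(np.uint8)
    z=np.zeros_like(m); z[max(0,Y-win*S):Y+win*S,max(0,X-win*S):X+win*S]=1; m=cv2.morphologyEx(m&z,cv2.MORPH_CLOSE,np.ones((13,13)))
    n,L,st,_=cv2.connectedComponentsWithStats(m); k=L[Y,X] or 1+np.argmax(st[1:,4]); m=(L==k).astype(np.uint8)
    cs,_=cv2.findContours(m,cv2.RETR_EXTERNAL,cv2.CHAIN_APPROX_NONE); o=np.zeros_like(m); cv2.drawContours(o,cs,-1,1,-1); return o
E
cat > m.py <<'E'
from h import *
im=cv2.imread("pics/top0.png"); c=env.calibration("top")
O=dict(tray=((203,318),.130,.220,.02,(0,.016),25),navy=((355,262),.061,.146,.016,(0,.046),16),dark=((475,265),.064,.149,.016,(.005,.018),16),
sage=((590,259),.061,.146,.016,(0,.036),25),aqua=((475,333),.064,.149,.016,(.005,.011),25),red=((357,330),.020,.128,.01,(0,.016),30),
jar=((544,298),.042,.042,.021,(.0,.099),15),tin=((416,299),.031,.031,.003,(0,.088),12))
v=cv2.resize(im,None,fx=S,fy=S,interpolation=cv2.INTER_CUBIC)
for n,(p,w,l,r,zs,t) in O.items():
    p=np.array(p)/1.5625; m=mask(im,p,t,60 if n=="tray" else 45); x=ray(p,zs[1],c)
    if n in("jar","tin"): print(n,x[:2]); continue
    (s,iou)=fit(m,(x[0],x[1],np.pi/2 if n!="tray" else np.pi/2),w,l,r,zs,c)
    print(n,s.round(4),"iou",round(iou,3)); cs,_=cv2.findContours(m,0,2); cv2.drawContours(v,cs,-1,(255,0,255),1)
    q=cv2.convexHull(((proj(outline(*s,w,l,r,zs),c)+.5)*S).astype(np.int32)); cv2.polylines(v,[q],True,(0,255,255),1)
v=v[140*S:240*S,80*S:420*S]; cv2.imwrite("pics/fit.png",cv2.resize(v,(800,int(800*v.shape[0]/v.shape[1]))))
E
python3 m.py
```

```text
tray [0.4694 0.3521 0.1541] iou 0.976
navy [0.559  0.055  0.2031] iou 0.572
dark [ 0.5574 -0.1649  2.8491] iou 0.895
sage [ 0.5704 -0.3853  3.0398] iou 0.92
aqua [ 0.4325 -0.1583 -0.0435] iou 0.982
red [0.4408 0.0594 0.2555] iou 0.904
jar [ 0.48583105 -0.27301978]
tin [ 0.48915296 -0.05042064]
```

View pics/fit.png

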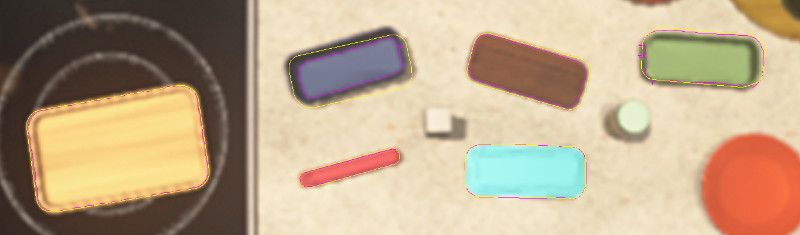

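```bash
cat > m2.py <<'E'
from h import *
im=cv2.imread("pics/top0.png"); c=env.calibration("top")
p=np.array((355,262))/1.5625; m=mask(im,p,16,45)
big=cv2.resize(im,None,fx=S,fy=S,interpolation=cv2.INTER_CUBIC); X,Y=(p*S).astype(int)
L=cv2.cvtColor(big,cv2.COLOR_BGR2LAB)[...,0]; d=(L<115).astype(np.uint8); z=np.zeros_like(d); z[Y-30*S:Y+30*S,X-32*S:X+32*S]=1
m=cv2.morphologyEx((d&z)|m,cv2.MORPH_OPEN,np.ones((13,13)))
x=ray(p,.046,c); s,i=fit(m,(x[0],x[1],.2),.061,.146,.016,(0,.046),c); print("navy",s.round(4),i)
v=big.copy(); cs,_=cv2.findContours(m,0,2); cv2.drawContours(v,cs,-1,(255,0,255),1)
q=cv2.convexHull(((proj(outline(*s,.061,.146,.016,(0,.046)),c)+.5)*S).astype(np.int32)); cv2.polylines(v,[q],True,(0,255,255),1)
# tray height from both cameras
sc=cv2.imread("pics/scene0.png"); cs_=env.calibration("scene")
for zt in(-.02,-.01,0,.01,.02):
    p=np.array((203,318))/1.5625; m=mask(im,p,25); x=ray(p,zt,c); a=fit(m,(x[0],x[1],.15),.13,.22,.02,(zt,zt+.016),c)
    p=np.array((292,278))/1.5625; m=mask(sc,p,30); x=ray(p,zt,cs_); b=fit(m,(x[0],x[1],.15),.13,.22,.02,(zt,zt+.016),cs_)
    print(zt,a[0].round(4),round(a[1],3),b[0].round(4),round(b[1],3))
q=(325,208)
for n,px,zs,w,l in(("aqua",(477,358),(.005,.011),.064,.149),("sage",(619,360),(0,.036),.061,.146),("red",(385,322),(0,.016),.02,.128),("dark",(508,330),(.005,.018),.064,.149)):
    p=np.array(px)/1.5625; m=mask(sc,p,25,45); x=ray(p,zs[1],cs_); a0=dict(aqua=-.04,sage=-.1,red=.255,dark=-.29)[n]; b=fit(m,(x[0],x[1],a0),w,l,.016 if w>.03 else .01,zs,cs_); print("scene",n,b[0].round(4),round(b[1],3))
v=v[140*S:200*S,190*S:270*S]; cv2.imwrite("pics/navy.png",v)
E
python3 m2.py
```

```text
navy [0.5653 0.0596 0.2577] 0.9107998922704013
-0.02 [0.4709 0.3576 0.1617] 0.989 [0.5255 0.406  0.1463] 0.904
-0.01 [0.47   0.3541 0.1573] 0.986 [0.5109 0.3888 0.1936] 0.886
0 [0.4693 0.3509 0.1579] 0.976 [0.4983 0.3776 0.1701] 0.866
0.01 [0.4685 0.35   0.1574] 0.962 [0.4818 0.3616 0.1804] 0.841
0.02 [0.4674 0.3469 0.1512] 0.946 [0.4723 0.3501 0.1485] 0.82
scene aqua [ 0.4391 -0.155  -0.0324] 0.974
scene sage [ 0.5673 -0.3826 -0.0902] 0.48
scene red [0.446  0.0638 0.2075] 0.671
scene dark [ 0.5559 -0.1654 -0.3185] 0.682
```

View pics/navy.png

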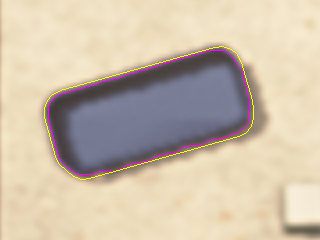

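Navy fits well (box corners at (45,105)–(252,135) in the crop). I'll check the tray's height in the scene view.

```bash
python3 - <<'E'
from h import *
im=cv2.imread("pics/scene0.png"); c=env.calibration("scene"); k=8
x0,y0,w,h=140,155,95,50
v=cv2.resize(im[y0:y0+h,x0:x0+w],None,fx=k,fy=k,interpolation=cv2.INTER_CUBIC)
for zt,xy,col in((0,(.4693,.3509),(0,0,255)),(.02,(.4674,.3469),(0,255,0))):
    for z in (zt+.016,):
        q=cv2.convexHull(proj(outline(*xy,.156,.13,.22,.02,(z,)),c).astype(np.float32)); cv2.polylines(v,[((q-[x0,y0]+.5)*k).astype(np.int32)],True,col,1)
cv2.imwrite("pics/tray_s.png",v)
E
```

```text
(no output)
```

View pics/tray_s.png

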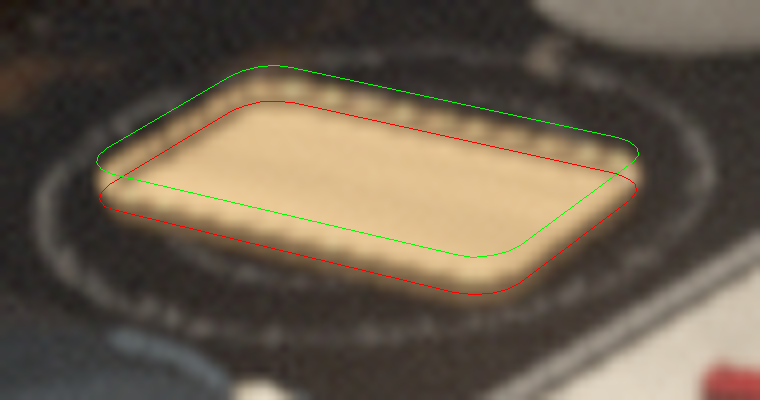

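```bash
cat > go.py <<'E'
import sys; from h import *
s=env.read_state(); p=s["eef_pos"]; q=s["ee_rot"]; A=R.from_quat([*q[1:],q[0]])
for arg in sys.argv[1:]:
    x,y,z,a=map(float,arg.split(","))
    y_=np.array([np.cos(a),np.sin(a),0]); z_=np.array([0,0,-1.]); T=R.from_matrix(np.c_[np.cross(y_,z_),y_,z_])
    print(A.inv().apply(np.array([x,y,z])-p).round(4),(A.inv()*T).as_rotvec().round(3))
print("at",round(s["clock"],2),p.round(4),"yaw",round(np.arctan2(*A.as_matrix()[[1,0],1]),4),"F",s["contact_force"].round(1),s["gripper_width"].round(4),s["grip_force"])
E
python3 go.py .5653,.0596,.12,.2577
```

```text
[-0.4911 -0.3133  0.1108] [-0.002  0.001  0.89 ]Traceback (most recent call last):
  File "go.py", line 7, in <module>
    print("at",round(s["clock"],2),p.round(4),"yaw",round(np.arctan2(*A.as_matrix()[[1,0],1]),4),"F",s["contact_force"].round(1),s["gripper_width"].round(4),s["grip_force"])
                                                                                                                                 ^^^^^^^^^^^^^^^^^^^^^^^^
AttributeError: 'float' object has no attribute 'round'
```

Request:
{"name": "arm_command", "arguments": {
  "series": [-0.491,-0.313,0.05,-0.002,0.001,0.89,1,-0.491,-0.313,0.05,-0.002,0.001,0.89,1,-0.491,-0.313,0.05,-0.002,0.001,0.89,1,-0.491,-0.313,0.05,-0.002,0.001,0.89,1,-0.491,-0.313,0.05,-0.002,0.001,0.89,1,-0.491,-0.313,0.05,-0.002,0.001,0.89,1,-0.491,-0.313,0.05,-0.002,0.001,0.89,1,-0.491,-0.313,0.05,-0.002,0.001,0.89,1,-0.491,-0.313,0.05,-0.002,0.001,0.89,1,-0.491,-0.313,0.05,-0.002,0.001,0.89,1]
}}

```text
clock: 1.1
eef_pos: [0.52, 0.1287, 0.188]
ee_rot: [-0.0, 0.61, 0.792, 0.001]
contact_force: [0.4, 0.4, -0.3]
gripper_width: 0.0852
grip_force: 0.0
```

```bash
sed -i 's/s\["gripper_width"\].round(4)/round(s["gripper_width"],4)/' go.py; python3 go.py .5653,.0596,.12,.2577
```

```text
[-0.0785  0.0261  0.0679] [ 0.001 -0.002  0.   ]
at 1.1 [0.52   0.1287 0.188 ] yaw 0.258 F [ 0.4  0.4 -0.3] 0.0852 0.0
```

Request:
{"name": "arm_command", "arguments": {
  "series": [-0.0785,0.026,0.068,0.001,-0.002,0,1,-0.0785,0.026,0.068,0.001,-0.002,0,1,-0.0785,0.026,0.068,0.001,-0.002,0,1,-0.0785,0.026,0.11,0.001,-0.002,0,1,-0.0785,0.026,0.145,0.001,-0.002,0,1,-0.0785,0.026,0.179,0.001,-0.002,0,1,-0.0785,0.026,0.179,0.001,-0.002,0,1]
}}

```text
clock: 1.8
eef_pos: [0.5606, 0.062, 0.0037]
ee_rot: [-0.004, 0.61, 0.792, -0.003]
contact_force: [-1.1, 0.3, -0.5]
gripper_width: 0.0857
grip_force: 0.0
```

```bash
python3 go.py .5653,.0596,.009,.2577
```

```text
[-0.0036  0.0039 -0.0054] [-0.01  -0.002  0.001]
at 1.8 [0.5606 0.062  0.0037] yaw 0.2584 F [-1.1  0.3 -0.5] 0.0857 0.0
```

Request:
{"name": "arm_command", "arguments": {
  "series": [0,0,0,0,0,0,1,0,0,0,0,0,0,1]
}}

```text
clock: 2.0
eef_pos: [0.5663, 0.0621, 0.0123]
ee_rot: [0.002, 0.61, 0.792, 0.001]
contact_force: [-0.2, -0.6, -0.7]
gripper_width: 0.0855
grip_force: 0.0
```

```bash
python3 go.py .5653,.0596,.009,.2577
```

```text
[-0.0022 -0.0016  0.0033] [0.004 0.001 0.001]
at 2.0 [0.5663 0.0621 0.0123] yaw 0.2584 F [-0.2 -0.6 -0.7] 0.0855 0.0
```

Request:
{"name": "arm_command", "arguments": {
  "series": [-0.0022,-0.001,0.002,0,0,0,1,-0.0022,-0.001,0.002,0,0,0,1,-0.0022,-0.001,0.002,0,0,0,0,-0.0022,-0.001,0.002,0,0,0,0,-0.0022,-0.001,0.002,0,0,0,0,-0.0022,-0.001,0.002,0,0,0,0,-0.0022,-0.001,0.002,0,0,0,0,-0.0022,-0.001,0.002,0,0,0,0]
}}

```text
clock: 2.8
eef_pos: [0.5651, 0.0593, 0.0085]
ee_rot: [0.001, 0.61, 0.792, 0.001]
contact_force: [0.6, 0.6, 5.7]
gripper_width: 0.0603
grip_force: 66.8
```

```bash
python3 go.py .5653,.0596,.009,.2577
```

```text
[ 0.0002  0.0003 -0.0005] [0.002 0.001 0.   ]
at 2.8 [0.5651 0.0593 0.0085] yaw 0.258 F [0.6 0.6 5.7] 0.0603 66.84765100479126
```

```bash
python3 go.py .5651,.0593,.12,.258 .469,.35,.12,.156
```

```text
[-1.000e-04  3.000e-04 -1.115e-01] [ 0.002  0.001 -0.   ]
[ 0.3055 -0.0185 -0.1118] [0.002 0.001 0.102]
at 2.8 [0.5651 0.0593 0.0085] yaw 0.258 F [0.6 0.6 5.7] 0.0603 66.84765100479126
```

Request:
{"name": "arm_command", "arguments": {
  "series": [0,0,-0.03,0,0,0,0,0,0,-0.07,0,0,0,0,0.01,0,-0.105,0.002,0.001,0.01,0,0.05,-0.003,-0.111,0.002,0.001,0.03,0,0.1,-0.006,-0.111,0.002,0.001,0.05,0,0.15,-0.009,-0.111,0.002,0.001,0.07,0,0.2,-0.012,-0.111,0.002,0.001,0.09,0,0.245,-0.015,-0.111,0.002,0.001,0.102,0,0.28,-0.017,-0.111,0.002,0.001,0.102,0,0.3,-0.0185,-0.111,0.002,0.001,0.102,0]
}}

```text
clock: 3.8
eef_pos: [0.4678, 0.3471, 0.1169]
ee_rot: [-0.002, 0.649, 0.761, -0.001]
contact_force: [1.2, -0.9, -1.4]
gripper_width: 0.06
grip_force: 66.3
```

Request:
{"name": "arm_command", "arguments": {
  "series": [0.005,0,0.02,0,0,0,0,0.005,0,0.04,0,0,0,0,0.005,0,0.055,0,0,0,0,0.005,0,0.065,0,0,0,0,0.005,0,0.065,0,0,0,0,0.005,0,0.065,0,0,0,0]
}}

```text
clock: 4.4
eef_pos: [0.4692, 0.3495, 0.0536]
ee_rot: [-0.001, 0.65, 0.76, -0.0]
contact_force: [0.3, -0.4, -0.4]
gripper_width: 0.0601
grip_force: 66.3
```

```bash
cat > snap.py <<'E'
import sys; from h import *
n,cam,x0,y0,w,h,k=sys.argv[1],sys.argv[2],*map(int,sys.argv[3:8])
im=env.grab_frame(cam); cv2.imwrite(f"pics/{n}_raw.png",im)
cv2.imwrite(f"pics/{n}.png",cv2.resize(im[y0:y0+h,x0:x0+w],None,fx=k,fy=k,interpolation=cv2.INTER_CUBIC))
E
python3 snap.py held1 scene 120 125 130 90 6; python3 go.py .469,.35,.0225,.156
```

```text
[ 0.0003 -0.0005  0.0318] [-0.    -0.001 -0.001]
at 4.45 [0.4695 0.3497 0.0543] yaw 0.1555 F [-0.2 -0.1 -0.8] 0.0601 66.34241938591003
```

View pics/held1.png

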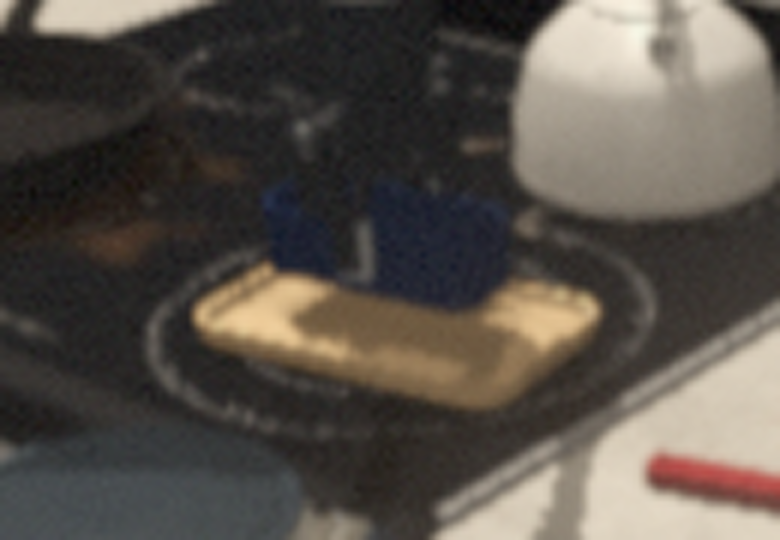

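The navy tier hangs above the tray, well centred (box about x 265–510, tray 195–600). Lowering until contact.

Request:
{"name": "arm_command", "arguments": {
  "series": [0,0,0.012,0,0,0,0,0,0,0.022,0,0,0,0,0,0,0.026,0,0,0,0,0,0,0.026,0,0,0,0,0,0,0.026,0,0,0,0]
}}

```text
clock: 4.95
eef_pos: [0.4689, 0.3496, 0.0272]
ee_rot: [-0.001, 0.65, 0.76, -0.001]
contact_force: [0.2, 0.0, -1.5]
gripper_width: 0.0601
grip_force: 66.3
```

Request:
{"name": "arm_command", "arguments": {
  "series": [0,0,0.002,0,0,0,0,0,0,0.004,0,0,0,0,0,0,0.004,0,0,0,0]
}}

```text
clock: 5.25
eef_pos: [0.4688, 0.3496, 0.0231]
ee_rot: [-0.001, 0.65, 0.76, -0.001]
contact_force: [0.3, 0.3, -2.0]
gripper_width: 0.0605
grip_force: 66.3
```

Request:
{"name": "arm_command", "arguments": {
  "series": [0,0,0.001,0,0,0,0,0,0,0.002,0,0,0,0,0,0,0.003,0,0,0,0]
}}

```text
clock: 5.55
eef_pos: [0.469, 0.3498, 0.0223]
ee_rot: [-0.001, 0.65, 0.76, -0.0]
contact_force: [-7.1, -3.2, 12.5]
gripper_width: 0.0604
grip_force: 67.8
```

Request:
{"name": "arm_command", "arguments": {
  "series": [0,0,-0.002,0,0,0,0,0,0,-0.002,0,0,0,1,0,0,-0.002,0,0,0,1,0,0,-0.002,0,0,0,1,0,0,-0.002,0,0,0,1,0,0,-0.03,0,0,0,1,0,0,-0.07,0,0,0,1,0,0,-0.11,0,0,0,1,0,0,-0.13,0,0,0,1,0,0,-0.13,0,0,0,1]
}}

```text
clock: 6.55
eef_pos: [0.4707, 0.3507, 0.1551]
ee_rot: [0.0, 0.65, 0.76, 0.003]
contact_force: [0.3, -0.2, 0.0]
gripper_width: 0.0854
grip_force: 0.0
```

```bash
python3 go.py .4325,-.1583,.15,-.0435
```

```text
[-0.4969 -0.1169  0.0025] [ 0.005 -0.004  0.199]
at 6.55 [0.4707 0.3507 0.1551] yaw 0.156 F [ 0.3 -0.2  0. ] 0.0854 0.0
```

Request:
{"name": "arm_command", "arguments": {
  "series": [-0.03,-0.007,0.0,0.005,-0.004,0.02,1,-0.08,-0.019,0.0,0.005,-0.004,0.04,1,-0.13,-0.031,0.0,0.005,-0.004,0.06,1,-0.18,-0.042,0.0,0.005,-0.004,0.08,1,-0.23,-0.054,0.0,0.005,-0.004,0.1,1,-0.28,-0.066,0.0,0.005,-0.004,0.12,1,-0.33,-0.078,0.0,0.005,-0.004,0.14,1,-0.38,-0.09,0.0,0.005,-0.004,0.16,1,-0.43,-0.101,0.0,0.005,-0.004,0.18,1,-0.465,-0.11,0.01,0.005,-0.004,0.2,1]
}}

```text
clock: 7.55
eef_pos: [0.4323, -0.129, 0.1398]
ee_rot: [-0.0, 0.723, 0.691, -0.003]
contact_force: [0.3, -0.1, 0.9]
gripper_width: 0.0854
grip_force: 0.0
```

```bash
python3 go.py .4325,-.1583,.04,-.0435
```

```text
[-0.0288  0.0021  0.1   ] [-0.005  0.005 -0.002]
at 7.55 [ 0.4323 -0.129   0.1398] yaw -0.0451 F [ 0.3 -0.1  0.9] 0.0854 0.0
```

Request:
{"name": "arm_command", "arguments": {
  "series": [-0.02,0.002,0.02,0,0,0,1,-0.028,0.002,0.055,0,0,0,1,-0.029,0.002,0.085,0,0,0,1,-0.029,0.002,0.1,0,0,0,1,-0.029,0.002,0.1,0,0,0,1,-0.029,0.002,0.1,0,0,0,1,-0.029,0.002,0.1,0,0,0,1]
}}

```text
clock: 8.25
eef_pos: [0.4339, -0.1564, 0.0422]
ee_rot: [0.001, 0.722, 0.692, -0.003]
contact_force: [0.7, -0.5, -0.0]
gripper_width: 0.0858
grip_force: 0.0
```

```bash
python3 go.py .4325,-.1583,-.003,-.0435
```

```text
[-0.0017 -0.0012  0.0452] [-0.003  0.005  0.   ]
at 8.25 [ 0.4339 -0.1564  0.0422] yaw -0.0433 F [ 0.7 -0.5 -0. ] 0.0858 0.0
```

Request:
{"name": "arm_command", "arguments": {
  "series": [-0.001,-0.001,0.012,-0.003,0.004,0,1,-0.0017,-0.001,0.026,-0.003,0.004,0,1,-0.0017,-0.001,0.036,-0.003,0.004,0,1,-0.0017,-0.001,0.042,-0.003,0.004,0,1,-0.0017,-0.001,0.044,-0.003,0.004,0,1,-0.0017,-0.001,0.044,-0.003,0.004,0,1,-0.0017,-0.001,0.044,-0.003,0.004,0,1]
}}

```text
clock: 8.95
eef_pos: [0.4317, -0.1582, -0.0033]
ee_rot: [-0.001, 0.723, 0.691, -0.001]
contact_force: [-0.7, 0.2, 0.3]
gripper_width: 0.0855
grip_force: 0.0
```

```bash
python3 go.py .4325,-.1583,-.003,-.0435
```

```text
[-0.0001  0.0008 -0.0003] [-0.003  0.    -0.001]
at 8.95 [ 0.4317 -0.1582 -0.0033] yaw -0.044 F [-0.7  0.2  0.3] 0.0855 0.0
```

Close, then a small lift to confirm the hold.

Request:
{"name": "arm_command", "arguments": {
  "series": [0,0,0,0,0,0,0.5,0,0,0,0,0,0,0,0,0,0,0,0,0,0,0,0,0,0,0,0,0,0,0,0,0,0,0,0,0,0,0,0,0,0,0]
}}

```text
clock: 9.55
eef_pos: [0.4322, -0.1584, -0.0024]
ee_rot: [-0.0, 0.722, 0.691, -0.001]
contact_force: [-0.1, 1.2, 5.7]
gripper_width: 0.0617
grip_force: 65.8
```

Request:
{"name": "arm_command", "arguments": {
  "series": [0,0,-0.01,0,0,0,0,0,0,-0.03,0,0,0,0,0,0,-0.07,0,0,0,0,0,0,-0.11,0,0,0,0,0,0,-0.14,0,0,0,0,0,0,-0.153,0,0,0,0,0,0,-0.153,0,0,0,0]
}}

```text
clock: 10.25
eef_pos: [0.4327, -0.1584, 0.1512]
ee_rot: [0.0, 0.722, 0.691, -0.001]
contact_force: [1.2, -0.1, -0.8]
gripper_width: 0.0617
grip_force: 65.6
```

```bash
python3 go.py .469,.3498,.15,.156; python3 snap.py held2 scene 230 130 130 110 5
```

```text
[5.094e-01 1.390e-02 4.000e-04] [-0.     0.001 -0.2  ]
at 10.25 [ 0.4327 -0.1584  0.1512] yaw -0.044 F [ 1.2 -0.1 -0.8] 0.0617 65.5723786354065
```

View pics/held2.png

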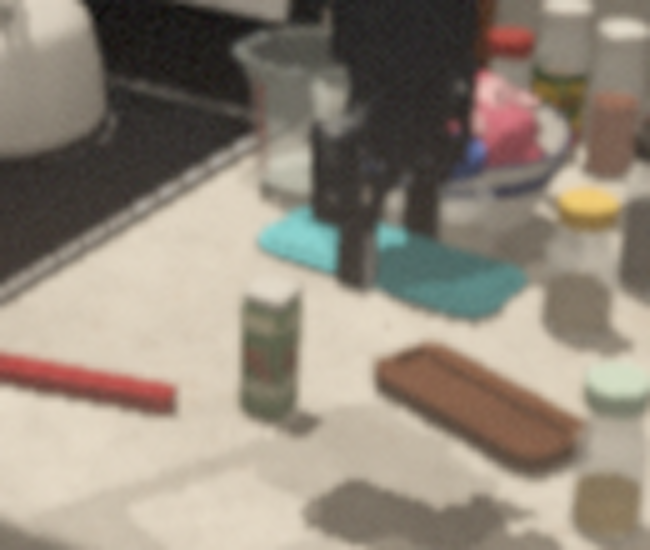

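Aqua lid is held level (crop x 260–525, y 210–315), clear of the counter. Checking navy's place in the tray from the top meanwhile.

```bash
cat > chk.py <<'E'
import sys; from h import *
im=env.grab_frame("top"); c=env.calibration("top"); cv2.imwrite("pics/chk_raw.png",im)
zb,zt=.014,.060
p=proj([[.469,.35,zt]],c)[0]; X,Y=(p*S).astype(int)
big=cv2.resize(im,None,fx=S,fy=S,interpolation=cv2.INTER_CUBIC); lab=cv2.cvtColor(big,cv2.COLOR_BGR2LAB).astype(int)
m=(lab[...,2]<140).astype(np.uint8); z=np.zeros_like(m); z[Y-20*S:Y+20*S,X-32*S:X+32*S]=1; m=cv2.morphologyEx(m&z,cv2.MORPH_OPEN,np.ones((9,9)))
cs,_=cv2.findContours(m,0,1); k=max(cs,key=cv2.contourArea); m[:]=0; cv2.drawContours(m,[k],-1,1,-1)
s,i=fit(m,(.469,.35,.156),.061,.146,.016,(zb,zt),c); print("navy in tray",s.round(4),round(i,3))
tm=mask(im,np.array((203,345))/1.5625,25); t,i=fit(tm|m,(.469,.35,.156),.13,.22,.02,(.008,.024),c); print("tray",t.round(4),i)
cv2.drawContours(big,[k],-1,(255,0,255),1); q=cv2.convexHull(((proj(outline(*s,.061,.146,.016,(zb,zt)),c)+.5)*S).astype(np.int32)); cv2.polylines(big,[q],True,(0,255,255),1)
cv2.imwrite("pics/chk.png",big[Y-38*S:Y+38*S,X-50*S:X+50*S])
E
python3 chk.py
```

```text
navy in tray [0.4688 0.35   0.1321] 0.906
tray [0.4679 0.3499 0.157 ] 0.949431721477335
```

View pics/chk.png

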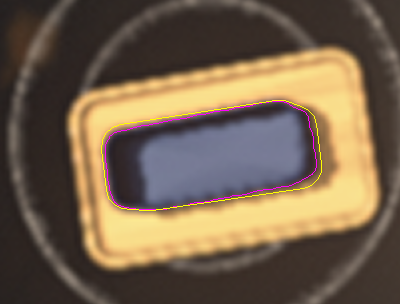

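Navy sits centred in the tray, agreeing with the release pose. Carry the aqua lid over.

Request:
{"name": "arm_command", "arguments": {
  "series": [0.03,0.001,0,0,0.001,-0.02,0,0.08,0.002,0,0,0.001,-0.04,0,0.13,0.004,0,0,0.001,-0.06,0,0.18,0.005,0,0,0.001,-0.08,0,0.23,0.006,0,0,0.001,-0.1,0,0.28,0.008,0,0,0.001,-0.12,0,0.33,0.009,0,0,0.001,-0.14,0,0.38,0.01,0,0,0.001,-0.16,0,0.43,0.012,0,0,0.001,-0.18,0,0.47,0.013,0,0,0.001,-0.2,0]
}}

```text
clock: 11.35
eef_pos: [0.4641, 0.3131, 0.1458]
ee_rot: [-0.003, 0.649, 0.761, -0.003]
contact_force: [-0.1, -0.3, -0.7]
gripper_width: 0.0619
grip_force: 65.5
```

Request:
{"name": "arm_command", "arguments": {
  "series": [0.03,-0.005,0,0,0,0,0,0.039,-0.007,0,0,0,0,0,0.039,-0.007,0.02,0,0,0,0,0.039,-0.007,0.045,0,0,0,0,0.039,-0.007,0.065,0,0,0,0,0.039,-0.007,0.075,0,0,0,0,0.039,-0.007,0.075,0,0,0,0,0.039,-0.007,0.075,0,0,0,0,0.039,-0.007,0.075,0,0,0,0]
}}

```text
clock: 12.25
eef_pos: [0.453, 0.3486, 0.0757]
ee_rot: [-0.001, 0.65, 0.76, 0.0]
contact_force: [-0.2, -0.2, -0.9]
gripper_width: 0.062
grip_force: 65.5
```

```bash
python3 go.py .469,.3498,.0524,.156
```

```text
[-0.0013  0.016   0.0233] [-0.001 -0.002 -0.   ]
at 12.25 [0.453  0.3486 0.0757] yaw 0.1557 F [-0.2 -0.2 -0.9] 0.062 65.54750919342041
```

Request:
{"name": "arm_command", "arguments": {
  "series": [-0.0013,0.008,0,-0.001,-0.002,0,0,-0.0013,0.015,0,-0.001,-0.002,0,0,-0.0013,0.016,0,-0.001,-0.002,0,0,-0.0013,0.016,0.005,-0.001,-0.002,0,0,-0.0013,0.016,0.01,-0.001,-0.002,0,0,-0.0013,0.016,0.01,-0.001,-0.002,0,0,-0.0013,0.016,0.01,-0.001,-0.002,0,0]
}}

```text
clock: 12.95
eef_pos: [0.4679, 0.3494, 0.0637]
ee_rot: [-0.001, 0.65, 0.76, -0.002]
contact_force: [0.6, 0.2, -0.9]
gripper_width: 0.0619
grip_force: 65.6
```

```bash
python3 go.py .469,.3498,.0524,.156; python3 snap.py a3 scene 130 130 110 80 7
```

```text
[0.0002 0.0012 0.0113] [-0.003  0.001  0.   ]
at 12.95 [0.4679 0.3494 0.0637] yaw 0.1561 F [ 0.6  0.2 -0.9] 0.0619 65.55194020271301
```

View pics/a3.png

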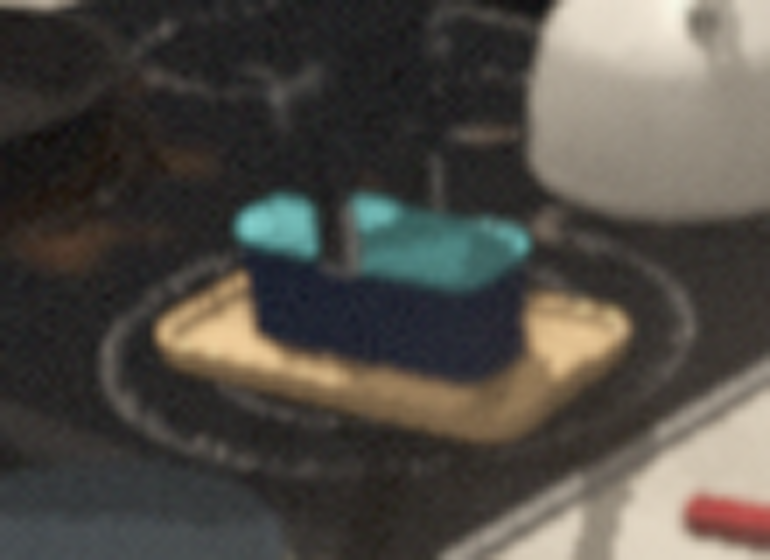

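Aqua lid is over navy, with near-even overhang at both ends (235 vs 245 left, 532 vs 525 right). Lowering.

Request:
{"name": "arm_command", "arguments": {
  "series": [0.0002,0.001,0.003,-0.002,0,0,0,0.0002,0.001,0.006,-0.002,0,0,0,0.0002,0.001,0.009,-0.002,0,0,0,0.0002,0.001,0.011,-0.002,0,0,0,0.0002,0.001,0.011,-0.002,0,0,0]
}}

```text
clock: 13.5
eef_pos: [0.469, 0.3498, 0.0527]
ee_rot: [0.0, 0.65, 0.76, -0.001]
contact_force: [0.4, 0.2, -1.6]
gripper_width: 0.0619
grip_force: 65.6
```

Request:
{"name": "arm_command", "arguments": {
  "series": [0,0,0.001,0,0,0,0,0,0,0.002,0,0,0,0,0,0,0.002,0,0,0,0]
}}

```text
clock: 13.8
eef_pos: [0.4693, 0.35, 0.0524]
ee_rot: [0.0, 0.65, 0.76, 0.0]
contact_force: [-2.4, -0.6, 4.7]
gripper_width: 0.0621
grip_force: 66.1
```

Seated at exactly the expected height. Release and rise.

Request:
{"name": "arm_command", "arguments": {
  "series": [0,0,-0.002,0,0,0,0,0,0,-0.002,0,0,0,1,0,0,-0.002,0,0,0,1,0,0,-0.002,0,0,0,1,0,0,-0.002,0,0,0,1,0,0,-0.03,0,0,0,1,0,0,-0.065,0,0,0,1,0,0,-0.09,0,0,0,1,0,0,-0.1,0,0,0,1,0,0,-0.1,0,0,0,1]
}}

```text
clock: 14.8
eef_pos: [0.4699, 0.3504, 0.1529]
ee_rot: [0.001, 0.65, 0.76, 0.001]
contact_force: [0.1, 0.0, -0.3]
gripper_width: 0.0855
grip_force: 0.0
```

```bash
python3 go.py .5704,-.3853,.15,-.1018
```

```text
[-0.7424 -0.015   0.0022] [ 0.003 -0.001  0.258]
at 14.8 [0.4699 0.3504 0.1529] yaw 0.156 F [ 0.1  0.  -0.3] 0.0855 0.0
```

Request:
{"name": "arm_command", "arguments": {
  "series": [-0.03,-0.001,0,0,0,0.02,1,-0.08,-0.002,0,0,0,0.05,1,-0.13,-0.003,0,0,0,0.08,1,-0.18,-0.004,0,0,0,0.11,1,-0.23,-0.005,0,0,0,0.14,1,-0.28,-0.006,0,0,0,0.17,1,-0.33,-0.007,0,0,0,0.2,1,-0.38,-0.008,0,0,0,0.23,1,-0.43,-0.009,0,0,0,0.25,1,-0.475,-0.01,0,0.003,-0.001,0.258,1]
}}

```text
clock: 15.8
eef_pos: [0.5322, -0.123, 0.1489]
ee_rot: [-0.002, 0.743, 0.67, -0.003]
contact_force: [0.1, 0.0, 0.5]
gripper_width: 0.0856
grip_force: 0.0
```

```bash
python3 go.py .5704,-.3853,.15,-.1018
```

```text
[-0.257   0.0651 -0.0011] [-0.006  0.001 -0.002]
at 15.8 [ 0.5322 -0.123   0.1489] yaw -0.1035 F [0.1 0.  0.5] 0.0856 0.0
```

Request:
{"name": "arm_command", "arguments": {
  "series": [-0.045,0.011,0,-0.002,0,0,1,-0.093,0.024,0,-0.002,0,0,1,-0.141,0.036,0,-0.002,0,0,1,-0.189,0.048,0,-0.002,0,0,1,-0.225,0.057,0,-0.002,0,0,1,-0.247,0.063,0.01,-0.002,0,0,1,-0.257,0.065,0.03,-0.002,0,0,1,-0.257,0.065,0.05,-0.002,0,0,1,-0.257,0.065,0.06,-0.002,0,0,1,-0.257,0.065,0.06,-0.002,0,0,1]
}}

```text
clock: 16.8
eef_pos: [0.57, -0.3819, 0.0874]
ee_rot: [-0.003, 0.742, 0.67, -0.002]
contact_force: [0.0, 0.6, -0.1]
gripper_width: 0.0854
grip_force: 0.0
```

Request:
{"name": "arm_command", "arguments": {
  "series": [0,0,0,0,0,0,1,0,0,0,0,0,0,1]
}}

```text
clock: 17.0
eef_pos: [0.5721, -0.3831, 0.0933]
ee_rot: [0.001, 0.742, 0.67, -0.001]
contact_force: [-0.0, -0.1, 0.8]
gripper_width: 0.0856
grip_force: 0.0
```

```bash
python3 go.py .5704,-.3853,.003,-.1018
```

```text
[-0.002  -0.0016  0.0903] [0.001 0.003 0.   ]
at 17.0 [ 0.5721 -0.3831  0.0933] yaw -0.1015 F [-0.  -0.1  0.8] 0.0856 0.0
```

Request:
{"name": "arm_command", "arguments": {
  "series": [-0.002,-0.0015,0.03,0,0.002,0,1,-0.002,-0.0015,0.06,0,0.002,0,1,-0.002,-0.0015,0.08,0,0.002,0,1,-0.002,-0.0015,0.09,0,0.002,0,1,-0.002,-0.0015,0.09,0,0.002,0,1,-0.002,-0.0015,0.09,0,0.002,0,1,-0.002,-0.0015,0.09,0,0.002,0,1]
}}

```text
clock: 17.7
eef_pos: [0.5708, -0.3859, 0.0043]
ee_rot: [0.001, 0.742, 0.67, 0.0]
contact_force: [1.4, 0.3, 0.2]
gripper_width: 0.0856
grip_force: 0.0
```

```bash
python3 go.py .5704,-.3853,.003,-.1018
```

```text
[ 0.0006 -0.0004  0.0013] [ 0.002  0.002 -0.   ]
at 17.7 [ 0.5708 -0.3859  0.0043] yaw -0.102 F [1.4 0.3 0.2] 0.0856 0.0
```

Request:
{"name": "arm_command", "arguments": {
  "series": [0,0,0,0,0,0,0.5,0,0,0,0,0,0,0,0,0,0,0,0,0,0,0,0,0,0,0,0,0,0,0,0,0,0,0,0,0,0,0,0,0,0,0]
}}

```text
clock: 18.3
eef_pos: [0.5704, -0.3857, 0.0035]
ee_rot: [0.001, 0.742, 0.67, -0.0]
contact_force: [-0.3, -0.1, 5.8]
gripper_width: 0.0599
grip_force: 65.8
```

Request:
{"name": "arm_command", "arguments": {
  "series": [0,0,-0.01,0,0,0,0,0,0,-0.03,0,0,0,0,0,0,-0.07,0,0,0,0,0,0,-0.11,0,0,0,0,0,0,-0.14,0,0,0,0,0,0,-0.15,0,0,0,0,0,0,-0.15,0,0,0,0,0,0,-0.15,0,0,0,0]
}}

```text
clock: 19.1
eef_pos: [0.5692, -0.3848, 0.1493]
ee_rot: [-0.002, 0.742, 0.67, -0.001]
contact_force: [-0.3, 0.3, -2.1]
gripper_width: 0.0602
grip_force: 65.3
```

```bash
python3 go.py .469,.35,.15,.156
```

```text
[ 0.7207 -0.1745  0.0012] [-0.004 -0.002 -0.258]
at 19.1 [ 0.5692 -0.3848  0.1493] yaw -0.102 F [-0.3  0.3 -2.1] 0.0602 65.27822256088257
```

Request:
{"name": "arm_command", "arguments": {
  "series": [0.03,-0.007,0,0,0,-0.02,0,0.078,-0.019,0,0,0,-0.05,0,0.126,-0.03,0,0,0,-0.08,0,0.174,-0.042,0,0,0,-0.11,0,0.222,-0.054,0,0,0,-0.14,0,0.27,-0.065,0,0,0,-0.17,0,0.318,-0.077,0,0,0,-0.2,0,0.366,-0.089,0,0,0,-0.23,0,0.414,-0.1,0,0,0,-0.25,0,0.462,-0.112,0,0,0,-0.258,0]
}}

```text
clock: 20.1
eef_pos: [0.5037, 0.0875, 0.1488]
ee_rot: [-0.002, 0.65, 0.76, -0.002]
contact_force: [0.9, 1.1, -2.1]
gripper_width: 0.0601
grip_force: 65.1
```

```bash
python3 go.py .469,.35,.15,.156
```

```text
[ 0.2647  0.0066 -0.0011] [-0.005 -0.001  0.   ]
at 20.1 [0.5037 0.0875 0.1488] yaw 0.1564 F [ 0.9  1.1 -2.1] 0.0601 65.11902809143066
```

Request:
{"name": "arm_command", "arguments": {
  "series": [0.048,0.001,0,0,0,0,0,0.096,0.002,0,0,0,0,0,0.144,0.004,0,0,0,0,0,0.192,0.005,0,0,0,0,0,0.23,0.006,0,0,0,0,0,0.255,0.0065,0,0,0,0,0,0.2645,0.0065,0.015,0,0,0,0,0.2645,0.0065,0.035,0,0,0,0,0.2645,0.0065,0.052,0,0,0,0,0.2645,0.0065,0.06,0,0,0,0]
}}

```text
clock: 21.1
eef_pos: [0.469, 0.3461, 0.0866]
ee_rot: [-0.001, 0.65, 0.76, -0.004]
contact_force: [-0.5, 0.3, -1.3]
gripper_width: 0.0602
grip_force: 65.2
```

Request:
{"name": "arm_command", "arguments": {
  "series": [0,0,0,0,0,0,0,0,0,0,0,0,0,0,0,0,0,0,0,0,0]
}}

```text
clock: 21.4
eef_pos: [0.4713, 0.3481, 0.093]
ee_rot: [-0.0, 0.65, 0.76, 0.001]
contact_force: [1.2, -0.6, -0.6]
gripper_width: 0.0603
grip_force: 65.2
```

```bash
python3 go.py .469,.35,.0693,.156; python3 snap.py a4 scene 130 120 110 80 7
```

```text
[ 0.0022 -0.002   0.0237] [ 0.001 -0.001 -0.   ]
at 21.4 [0.4713 0.3481 0.093 ] yaw 0.1555 F [ 1.2 -0.6 -0.6] 0.0603 65.20666480064392
```

View pics/a4.png

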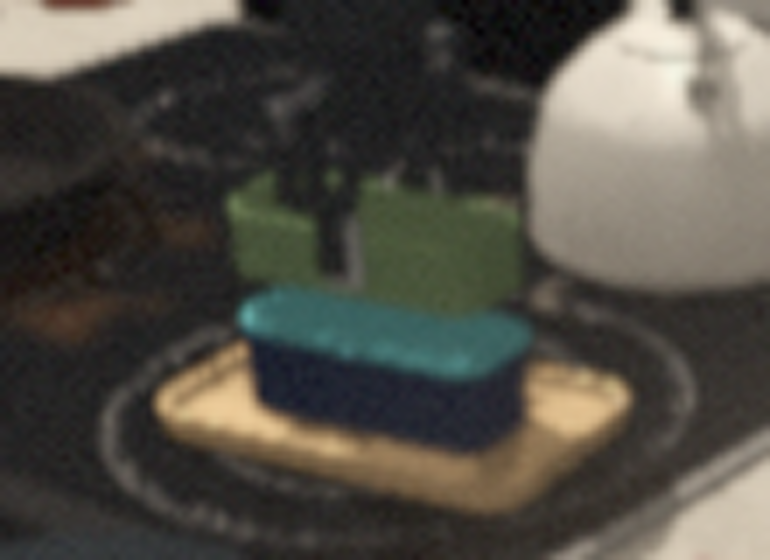

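Request:
{"name": "arm_command", "arguments": {
  "series": [0.001,-0.001,0.005,0,0,0,0,0.001,-0.001,0.008,0,0,0,0,0.001,-0.001,0.008,0,0,0,0,0.001,-0.001,0.008,0,0,0,0,0.001,-0.001,0.008,0,0,0,0,0.001,-0.001,0.008,0,0,0,0,0.001,-0.001,0.008,0,0,0,0]
}}

```text
clock: 22.15
eef_pos: [0.4697, 0.349, 0.0841]
ee_rot: [-0.0, 0.65, 0.76, -0.0]
contact_force: [0.2, 1.2, -1.0]
gripper_width: 0.0604
grip_force: 65.2
```

```bash
cat > al.py <<'E'
# end columns in scene of held part vs stack; arg: hue spec
from h import *
s=env.read_state(); im=env.grab_frame("scene"); cv2.imwrite("pics/a5_raw.png",im); c=env.calibration("scene")
p=s["eef_pos"]; print(p.round(4))
big=cv2.resize(im,None,fx=S,fy=S,interpolation=cv2.INTER_CUBIC); hsv=cv2.cvtColor(big,cv2.COLOR_BGR2HSV).astype(int)
H,Sa,V=hsv[...,0],hsv[...,1],hsv[...,2]
def ext(m,name,pose,w,l,zs):
    z=np.zeros(m.shape,np.uint8); z[125*S:205*S,140*S:225*S]=1
    m=cv2.morphologyEx(m.astype(np.uint8)&z,cv2.MORPH_OPEN,np.ones((5,5))); n,L,st,_=cv2.connectedComponentsWithStats(m)
    xs=np.where(np.isin(L,[k for k in range(1,n) if st[k,4]>300]))[1]; q=(proj(outline(*pose,w,l,.016,zs),c)+.5)*S
    print(name,"seen",xs.min()/S,xs.max()/S,"model",(q[:,0].min()/S).round(2),(q[:,0].max()/S).round(2), "mm/px",1000*1/ (c["K"][0,0]/np.linalg.norm(c["T"][:3,3]-[*pose[:2],.07])))
ext((abs(H-92)<8)&(Sa>70)&(V>50),"aqua",(.469,.35,.156),.064,.149,(.0598,.0658))
b=p[2]-.0035
ext((abs(H-50)<14)&(Sa>70)&(V>35),"sage",(p[0],p[1],.156),.062,.147,(b,b+.036))
E
python3 al.py; python3 go.py .469,.35,.0693,.156
```

```text
[0.4697 0.349  0.0841]
aqua seen 164.25 205.25 model 164.3 206.02 mm/px 3.626486726558758
sage seen 162.5 203.5 model 163.44 205.59 mm/px 3.625793297859356
[ 0.0011 -0.0005  0.0148] [-0.001 -0.    -0.   ]
at 22.2 [0.4696 0.349  0.0841] yaw 0.156 F [-0.1  0.1 -1.7] 0.06 65.20652890205383
```

The held sage tier appears about 3–4 mm too far left along its length; I'll refit it in the first top image with a better mask.

```bash
python3 - <<'E'
from h import *
im=cv2.imread("pics/top0.png"); c=env.calibration("top"); big=cv2.resize(im,None,fx=S,fy=S,interpolation=cv2.INTER_CUBIC)
hsv=cv2.cvtColor(big,cv2.COLOR_BGR2HSV).astype(int); X,Y=(np.array((590,259))/1.5625*S).astype(int)
z=np.zeros(hsv.shape[:2],np.uint8); z[Y-22*S:Y+22*S,X-38*S:X+38*S]=1
for sat in(80,95,110):
    m=((abs(hsv[...,0]-45)<16)&(hsv[...,1]>sat)).astype(np.uint8)&z; m=cv2.morphologyEx(m,cv2.MORPH_CLOSE,np.ones((9,9)))
    cs,_=cv2.findContours(m,0,1); k=max(cs,key=cv2.contourArea); m[:]=0; cv2.drawContours(m,[k],-1,1,-1)
    s,i=fit(m,(.57,-.385,-.1),.062,.147,.016,(0,.036),c); d=(s[:2]-[.5704,-.3857])@[np.sin(.102),np.cos(.102)]
    print(sat,s.round(4),round(i,3),"along",d)
v=big.copy(); cv2.drawContours(v,[k],-1,(255,0,255),1); q=cv2.convexHull(((proj(outline(*s,.062,.147,.016,(0,.036)),c)+.5)*S).astype(np.int32)); cv2.polylines(v,[q],True,(0,255,255),1)
cv2.imwrite("pics/sg.png",cv2.resize(v[Y-25*S:Y+25*S,X-40*S:X+40*S],None,fx=2,fy=2))
E
```

```text
80 [ 0.566  -0.3816 -0.0026] 0.797 along 0.0036252706437329947
95 [ 0.5487 -0.3873  0.3804] 0.001 along -0.003770497190671794Traceback (most recent call last):
  File "<stdin>", line 7, in <module>
ValueError: max() iterable argument is empty
```

```bash
python3 - <<'E'
from h import *
im=cv2.imread("pics/top0.png"); c=env.calibration("top"); big=cv2.resize(im,None,fx=S,fy=S,interpolation=cv2.INTER_CUBIC)
lab=cv2.cvtColor(big,cv2.COLOR_BGR2LAB).astype(int); X,Y=(np.array((590,259))/1.5625*S).astype(int)
z=np.zeros(lab.shape[:2],np.uint8); z[Y-22*S:Y+22*S,X-38*S:X+38*S]=1
print(lab[Y,X],lab[Y-20*S,X],lab[Y,X-23*S])
for t in(124,121,118):
    m=((lab[...,1]<t)|(lab[...,0]<120)).astype(np.uint8)&z; m=cv2.morphologyEx(m,cv2.MORPH_OPEN,np.ones((9,9)))
    cs,_=cv2.findContours(m,0,1); k=max(cs,key=cv2.contourArea); m[:]=0; cv2.drawContours(m,[k],-1,1,-1)
    s,i=fit(m,(.57,-.385,-.1),.062,.147,.016,(0,.036),c); d=(s[:2]-[.5704,-.3857])@[np.sin(.102),np.cos(.102)]
    print(t,s.round(4),round(i,3),"along",round(d,4))
    if t==121:
        v=big.copy(); cv2.drawContours(v,[k],-1,(255,0,255),1); q=cv2.convexHull(((proj(outline(*s,.062,.147,.016,(0,.036)),c)+.5)*S).astype(np.int32)); cv2.polylines(v,[q],True,(0,255,255),1)
        cv2.imwrite("pics/sg.png",cv2.resize(v[Y-25*S:Y+25*S,X-40*S:X+40*S],None,fx=2,fy=2))
E
```

```text
[187 110 160] [224 128 146] [147 115 153]
124 [ 0.5668 -0.3824 -0.0819] 0.906 along 0.0029
121 [ 0.5672 -0.3837 -0.0479] 0.851 along 0.0016
118 [ 0.5644 -0.38    0.0337] 0.747 along 0.0051
```

View pics/sg.png

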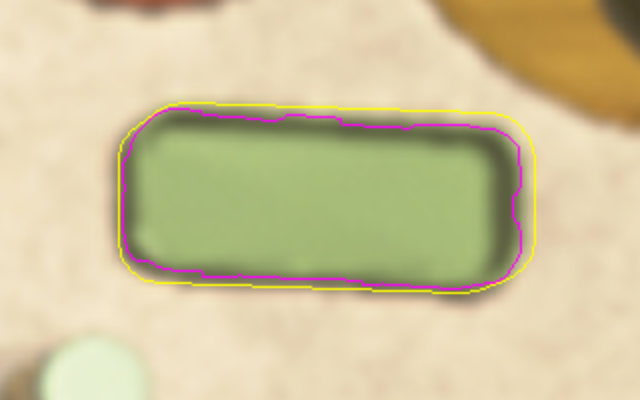

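By eye the tier's ends are at crop x≈117 and 525, so its centre is about 4 mm toward +y of my grasp, agreeing with the scene view. Shift by that and lower.

Request:
{"name": "arm_command", "arguments": {
  "series": [-0.0015,-0.0005,0,0,0,0,0,-0.0026,-0.0005,0.002,0,0,0,0,-0.0026,-0.0005,0.005,0,0,0,0,-0.0026,-0.0005,0.008,0,0,0,0,-0.0026,-0.0005,0.01,0,0,0,0,-0.0026,-0.0005,0.0115,0,0,0,0,-0.0026,-0.0005,0.0115,0,0,0,0,-0.0026,-0.0005,0.0115,0,0,0,0]
}}

```text
clock: 23.0
eef_pos: [0.4695, 0.3463, 0.0725]
ee_rot: [-0.0, 0.65, 0.76, -0.0]
contact_force: [-0.0, -0.1, -1.3]
gripper_width: 0.0605
grip_force: 65.2
```

```bash
python3 al.py; python3 go.py .4696,.346,.0693,.156
```

```text
[0.4695 0.3463 0.0725]
aqua seen 164.5 205.25 model 164.3 206.02 mm/px 3.626486726558758
sage seen 163.0 204.25 model 164.3 206.33 mm/px 3.6209992257829136
[-0.0004 -0.      0.0033] [-0.001 -0.     0.   ]
at 23.05 [0.4695 0.3464 0.0726] yaw 0.156 F [ 0.3  0.1 -0.5] 0.0602 65.20607113838196
```

Request:
{"name": "arm_command", "arguments": {
  "series": [-0.001,0,0.0,0,0,0,0,-0.0012,-0.0005,0.0015,0,0,0,0,-0.0012,-0.0005,0.003,0,0,0,0,-0.0012,-0.0005,0.004,0,0,0,0,-0.0012,-0.0005,0.004,0,0,0,0]
}}

```text
clock: 23.55
eef_pos: [0.4693, 0.3451, 0.0691]
ee_rot: [-0.0, 0.65, 0.76, 0.0]
contact_force: [-2.3, -0.9, 2.3]
gripper_width: 0.06
grip_force: 65.7
```

Request:
{"name": "arm_command", "arguments": {
  "series": [0,0,0.001,0,0,0,0,0,0,0.001,0,0,0,0]
}}

```text
clock: 23.75
eef_pos: [0.4693, 0.3451, 0.0691]
ee_rot: [-0.0, 0.65, 0.76, 0.0]
contact_force: [-2.9, -2.8, 7.5]
gripper_width: 0.06
grip_force: 66.2
```

Request:
{"name": "arm_command", "arguments": {
  "series": [0,0,-0.001,0,0,0,0,0,0,-0.001,0,0,0,1,0,0,-0.001,0,0,0,1,0,0,-0.001,0,0,0,1,0,0,-0.001,0,0,0,1,0,0,-0.03,0,0,0,1,0,0,-0.06,0,0,0,1,0,0,-0.08,0,0,0,1,0,0,-0.085,0,0,0,1,0,0,-0.085,0,0,0,1]
}}

```text
clock: 24.75
eef_pos: [0.4696, 0.3453, 0.153]
ee_rot: [-0.0, 0.65, 0.76, 0.0]
contact_force: [-0.4, 0.0, 0.1]
gripper_width: 0.0852
grip_force: 0.0
```

```bash
python3 go.py .5574,-.1649,.15,-.2925; python3 - <<'E'
from h import *
im=cv2.imread("pics/top0.png"); c=env.calibration("top"); k=8; v=[]
big=cv2.resize(im,None,fx=k,fy=k,interpolation=cv2.INTER_CUBIC)
for px,pose,w,l,r,zs in(((475,265),(.5574,-.1649,-.2925),.064,.149,.016,(.005,.018)),((357,330),(.4408,.0594,.2555),.02,.128,.01,(0,.016))):
    X,Y=(np.array(px)/1.5625*k).astype(int); q=cv2.convexHull(((proj(outline(*pose,w,l,r,zs),c)+.5)*k).astype(np.int32)); cv2.polylines(big,[q],True,(0,255,255),1)
    v.append(big[Y-20*k:Y+20*k,X-32*k:X+32*k])
cv2.imwrite("pics/dr.png",cv2.resize(np.vstack(v),None,fx=.9,fy=.9,interpolation=cv2.INTER_AREA))
E
```

```text
[-0.5176  0.0075  0.0025] [ 0.    -0.001  0.449]
at 24.75 [0.4696 0.3453 0.153 ] yaw 0.156 F [-0.4  0.   0.1] 0.0852 0.0
```

View pics/dr.png

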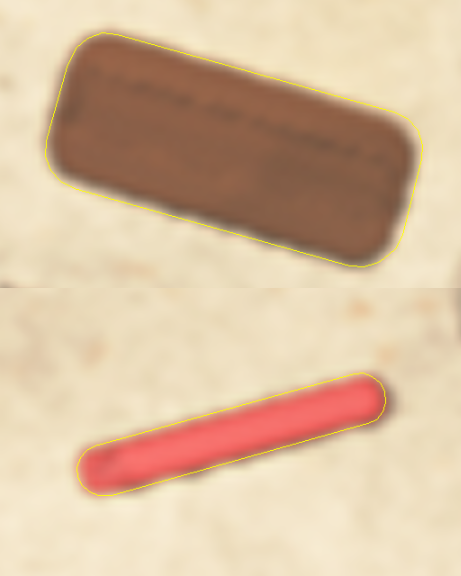

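Both outlines (dark lid and red case) are centred on their parts, so those fits are good. On to the dark lid.

Request:
{"name": "arm_command", "arguments": {
  "series": [-0.03,0,0,0,0,0.03,1,-0.078,0.001,0,0,0,0.08,1,-0.126,0.002,0,0,0,0.13,1,-0.174,0.0025,0,0,0,0.18,1,-0.222,0.003,0,0,0,0.23,1,-0.27,0.004,0,0,0,0.28,1,-0.318,0.005,0,0,0,0.33,1,-0.366,0.0055,0,0,0,0.38,1,-0.414,0.006,0,0,0,0.43,1,-0.455,0.007,0,0,0,0.449,1]
}}

```text
clock: 25.75
eef_pos: [0.546, -0.1057, 0.1499]
ee_rot: [-0.001, 0.804, 0.595, -0.001]
contact_force: [1.1, 0.6, 0.8]
gripper_width: 0.0855
grip_force: 0.0
```

```bash
python3 go.py .5574,-.1649,.05,-.2925
```

```text
[-0.0533  0.0286  0.0998] [-0.004  0.    -0.003]
at 25.75 [ 0.546  -0.1057  0.1499] yaw -0.2956 F [1.1 0.6 0.8] 0.0855 0.0
```

Request:
{"name": "arm_command", "arguments": {
  "series": [-0.03,0.016,0,0,0,0,1,-0.048,0.026,0.01,0,0,0,1,-0.0533,0.0286,0.035,0,0,0,1,-0.0533,0.0286,0.065,0,0,0,1,-0.0533,0.0286,0.088,0,0,0,1,-0.0533,0.0286,0.1,0,0,0,1,-0.0533,0.0286,0.1,0,0,0,1,-0.0533,0.0286,0.1,0,0,0,1,-0.0533,0.0286,0.1,0,0,0,1]
}}

```text
clock: 26.65
eef_pos: [0.5596, -0.1628, 0.054]
ee_rot: [0.001, 0.803, 0.596, 0.0]
contact_force: [0.4, 0.4, 0.5]
gripper_width: 0.0856
grip_force: 0.0
```

```bash
python3 go.py .5574,-.1649,-.002,-.2925
```

```text
[-0.0026 -0.0016  0.056 ] [ 0.002  0.    -0.   ]
at 26.65 [ 0.5596 -0.1628  0.054 ] yaw -0.2928 F [0.4 0.4 0.5] 0.0856 0.0
```

Request:
{"name": "arm_command", "arguments": {
  "series": [-0.0015,-0.0015,0.015,0,0,0,1,-0.002,-0.0015,0.033,0,0,0,1,-0.002,-0.0015,0.046,0,0,0,1,-0.002,-0.0015,0.052,0,0,0,1,-0.002,-0.0015,0.054,0,0,0,1,-0.002,-0.0015,0.054,0,0,0,1,-0.002,-0.0015,0.054,0,0,0,1]
}}

```text
clock: 27.35
eef_pos: [0.5572, -0.1643, -0.0008]
ee_rot: [0.0, 0.803, 0.596, 0.0]
contact_force: [1.2, 0.1, 0.5]
gripper_width: 0.0854
grip_force: 0.0
```

```bash
python3 go.py .5574,-.1649,-.002,-.2925
```

```text
[-0.0005  0.0003  0.0012] [ 0.001  0.    -0.   ]
at 27.35 [ 0.5572 -0.1643 -0.0008] yaw -0.293 F [1.2 0.1 0.5] 0.0854 0.0
```

Request:
{"name": "arm_command", "arguments": {
  "series": [-0.0005,0,0,0,0,0,0.5,-0.0005,0,0,0,0,0,0,-0.0005,0,0,0,0,0,0,-0.0005,0,0,0,0,0,0,-0.0005,0,0,0,0,0,0,-0.0005,0,0,0,0,0,0]
}}

```text
clock: 27.95
eef_pos: [0.5574, -0.1649, -0.0003]
ee_rot: [0.001, 0.803, 0.596, 0.0]
contact_force: [0.3, -1.0, 6.2]
gripper_width: 0.0623
grip_force: 68.2
```

Request:
{"name": "arm_command", "arguments": {
  "series": [0,0,-0.01,0,0,0,0,0,0,-0.03,0,0,0,0,0,0,-0.07,0,0,0,0,0,0,-0.11,0,0,0,0,0,0,-0.15,0,0,0,0,0,0,-0.165,0,0,0,0,0,0,-0.165,0,0,0,0,0,0,-0.165,0,0,0,0]
}}

```text
clock: 28.75
eef_pos: [0.5561, -0.1644, 0.1614]
ee_rot: [-0.001, 0.803, 0.596, -0.001]
contact_force: [-0.6, 0.9, -1.6]
gripper_width: 0.0622
grip_force: 67.4
```

```bash
python3 go.py .469,.3495,.16,.156
```

```text
[ 0.4668 -0.2318  0.0022] [-0.003 -0.001 -0.449]
at 28.75 [ 0.5561 -0.1644  0.1614] yaw -0.293 F [-0.6  0.9 -1.6] 0.0622 67.42603093385696
```

Request:
{"name": "arm_command", "arguments": {
  "series": [0.027,-0.013,0,0,0,-0.03,0,0.07,-0.035,0,0,0,-0.08,0,0.113,-0.056,0,0,0,-0.13,0,0.156,-0.077,0,0,0,-0.18,0,0.199,-0.099,0,0,0,-0.23,0,0.242,-0.12,0,0,0,-0.28,0,0.285,-0.142,0,0,0,-0.33,0,0.328,-0.163,0,0,0,-0.38,0,0.371,-0.184,0,0,0,-0.43,0,0.41,-0.204,0,0,0,-0.449,0]
}}

```text
clock: 29.75
eef_pos: [0.4779, 0.2884, 0.1597]
ee_rot: [-0.001, 0.649, 0.761, -0.003]
contact_force: [0.6, -0.4, -0.2]
gripper_width: 0.0625
grip_force: 67.4
```

```bash
python3 go.py .469,.3495,.125,.156
```

```text
[0.0618 0.0011 0.0346] [-0.006  0.001  0.002]
at 29.75 [0.4779 0.2884 0.1597] yaw 0.1582 F [ 0.6 -0.4 -0.2] 0.0625 67.39473402500153
```

Request:
{"name": "arm_command", "arguments": {
  "series": [0.03,0.0005,0,0,0,0,0,0.05,0.001,0,0,0,0,0,0.06,0.001,0.005,0,0,0,0,0.0618,0.001,0.02,0,0,0,0,0.0618,0.001,0.03,0,0,0,0,0.0618,0.001,0.0345,0,0,0,0,0.0618,0.001,0.0345,0,0,0,0,0.0618,0.001,0.0345,0,0,0,0,0.0618,0.001,0.0345,0,0,0,0,0.0618,0.001,0.0345,0,0,0,0]
}}

```text
clock: 30.75
eef_pos: [0.4715, 0.348, 0.1299]
ee_rot: [-0.0, 0.65, 0.76, 0.0]
contact_force: [0.8, -0.0, -1.0]
gripper_width: 0.0622
grip_force: 67.4
```

```bash
python3 go.py .469,.3495,.0965,.156;python3 snap.py a6 scene 130 110 110 80 7; python3 - <<'E'
from h import *
c=env.calibration("scene"); p=env.read_state()["eef_pos"]
for n,w,l,zs,pose in(("aqua",.064,.149,(.0598,.0658),(.469,.3498)),("sage",.061,.146,(.0658,.097),(.469,.3495)),("sage rim",.062,.147,(.098,.1018),(.469,.3495)),("dark",.064,.149,(p[2]+.0053,p[2]+.0183),p[:2])):
    q=(proj(outline(*pose,.156,w,l,.016,zs),c)+.5-[130,110])*7; print(n,q[:,0].min().round(1),q[:,0].max().round(1))
E
```

```text
[ 0.0018 -0.0023  0.0334] [ 0.    -0.001 -0.   ]
at 30.75 [0.4715 0.348  0.1299] yaw 0.1556 F [ 0.8 -0.  -1. ] 0.0622 67.38759487867355
aqua 240.4 532.4
sage 238.2 528.0
sage rim 235.7 525.3
dark 228.1 528.9
```

View pics/a6.png

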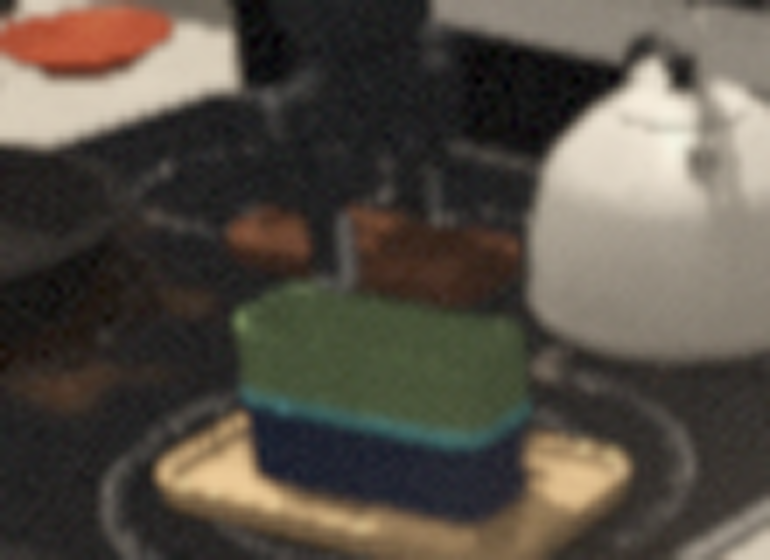

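Stack matches the model (sage rim 234–526 px); the dark lid (226–522) is about right, perhaps 1 mm left. Lower with a slight shift, watching force.

Request:
{"name": "arm_command", "arguments": {
  "series": [0.0008,-0.002,0.005,0,0,0,0,0.0008,-0.002,0.012,0,0,0,0,0.0008,-0.002,0.018,0,0,0,0,0.0008,-0.002,0.021,0,0,0,0,0.0008,-0.002,0.021,0,0,0,0,0.0008,-0.002,0.021,0,0,0,0,0.0008,-0.002,0.021,0,0,0,0]
}}

```text
clock: 31.5
eef_pos: [0.4692, 0.3486, 0.1084]
ee_rot: [-0.0, 0.65, 0.76, 0.0]
contact_force: [-0.2, 0.1, -0.8]
gripper_width: 0.0623
grip_force: 67.4
```

```bash
python3 go.py .469,.3485,.0965,.156
```

```text
[-0.0001 -0.0002  0.0119] [-0.    -0.001 -0.   ]
at 31.5 [0.4692 0.3486 0.1084] yaw 0.1559 F [-0.2  0.1 -0.8] 0.0623 67.38673031330109
```

Request:
{"name": "arm_command", "arguments": {
  "series": [0,0,0.003,0,0,0,0,0,0,0.006,0,0,0,0,0,0,0.008,0,0,0,0,0,0,0.008,0,0,0,0]
}}

```text
clock: 31.9
eef_pos: [0.4688, 0.3484, 0.0994]
ee_rot: [-0.001, 0.65, 0.76, -0.001]
contact_force: [-0.3, 0.6, -0.8]
gripper_width: 0.0626
grip_force: 67.4
```

Request:
{"name": "arm_command", "arguments": {
  "series": [0,0,0.002,0,0,0,0,0,0,0.004,0,0,0,0,0,0,0.0045,0,0,0,0,0,0,0.0045,0,0,0,0]
}}

```text
clock: 32.3
eef_pos: [0.4691, 0.3486, 0.0964]
ee_rot: [-0.0, 0.65, 0.76, 0.0]
contact_force: [-2.9, -1.4, 4.6]
gripper_width: 0.0625
grip_force: 68.0
```

Seated at the expected height. Release, rise, go for the case.

Request:
{"name": "arm_command", "arguments": {
  "series": [0,0,-0.0005,0,0,0,0,0,0,-0.0005,0,0,0,1,0,0,-0.0005,0,0,0,1,0,0,-0.0005,0,0,0,1,0,0,-0.0005,0,0,0,1,0,0,-0.02,0,0,0,1,0,0,-0.045,0,0,0,1,0,0,-0.06,0,0,0,1,0,0,-0.065,0,0,0,1,0,0,-0.065,0,0,0,1]
}}

```text
clock: 33.3
eef_pos: [0.4694, 0.3487, 0.1611]
ee_rot: [-0.0, 0.65, 0.76, 0.0]
contact_force: [0.3, -0.5, -0.3]
gripper_width: 0.0856
grip_force: 0.0
```

```bash
python3 go.py .4408,.0594,.1,.2555
```

```text
[-0.2814 -0.0732  0.0608] [ 0.    -0.001 -0.1  ]
at 33.3 [0.4694 0.3487 0.1611] yaw 0.156 F [ 0.3 -0.5 -0.3] 0.0856 0.0
```

Request:
{"name": "arm_command", "arguments": {
  "series": [-0.03,-0.008,0,0,0,-0.02,1,-0.078,-0.02,0,0,0,-0.04,1,-0.125,-0.032,0,0,0,-0.06,1,-0.17,-0.044,0,0,0,-0.08,1,-0.215,-0.056,0,0,0,-0.1,1,-0.25,-0.065,0.01,0,0,-0.1,1,-0.272,-0.071,0.03,0,0,-0.1,1,-0.2814,-0.0732,0.06,0,0,-0.1,1,-0.2814,-0.0732,0.09,0,0,-0.1,1,-0.2814,-0.0732,0.11,0,0,-0.1,1]
}}

```text
clock: 34.3
eef_pos: [0.4385, 0.0585, 0.0466]
ee_rot: [-0.002, 0.612, 0.791, -0.002]
contact_force: [0.7, 0.8, -0.9]
gripper_width: 0.0854
grip_force: 0.0
```

Request:
{"name": "arm_command", "arguments": {
  "series": [0,0,0.005,0,0,0,1,0,0,0.005,0,0,0,1,0,0,0.005,0,0,0,1,0,0,0.005,0,0,0,1]
}}

```text
clock: 34.7
eef_pos: [0.4412, 0.0593, 0.0469]
ee_rot: [0.0, 0.611, 0.792, 0.001]
contact_force: [-0.3, -0.2, -0.2]
gripper_width: 0.0853
grip_force: 0.0
```

```bash
python3 go.py .4408,.0594,.0075,.2555
```

```text
[ 0.0002 -0.0005  0.0394] [0.001 0.    0.001]
at 34.7 [0.4412 0.0593 0.0469] yaw 0.2563 F [-0.3 -0.2 -0.2] 0.0853 0.0
```

Request:
{"name": "arm_command", "arguments": {
  "series": [0,0,0.012,0,0,0,1,0,0,0.025,0,0,0,1,0,0,0.034,0,0,0,1,0,0,0.038,0,0,0,1,0,0,0.039,0,0,0,1,0,0,0.039,0,0,0,1,0,0,0.039,0,0,0,1,0,0,0.039,0,0,0,1]
}}

```text
clock: 35.5
eef_pos: [0.4407, 0.0592, 0.007]
ee_rot: [-0.0, 0.611, 0.792, 0.0]
contact_force: [0.8, -0.0, 1.6]
gripper_width: 0.0856
grip_force: 0.0
```

Request:
{"name": "arm_command", "arguments": {
  "series": [0,0,0,0,0,0,0.6,0,0,0,0,0,0,0.3,0,0,0,0,0,0,0,0,0,0,0,0,0,0,0,0,0,0,0,0,0,0,0,0,0,0,0,0,0,0,0,0,0,0,0,0,0,0,0,0,0,0]
}}

```text
clock: 36.3
eef_pos: [0.4406, 0.0592, 0.0068]
ee_rot: [-0.0, 0.611, 0.792, -0.0]
contact_force: [-0.0, 0.5, 2.6]
gripper_width: 0.018
grip_force: 60.5
```

```bash
python3 go.py .4408,.0594,.0075,.2555
```

```text
[ 0.0001  0.0002 -0.0007] [-0. -0.  0.]
at 36.3 [0.4406 0.0592 0.0068] yaw 0.256 F [-0.   0.5  2.6] 0.018 60.49264591187239
```

Request:
{"name": "arm_command", "arguments": {
  "series": [0,0,0,0,0,0,0.4,0,0,0,0,0,0,0.4,0,0,-0.0015,0,0,0,0.4,0,0,-0.0015,0,0,0,0.4,0,0,-0.0015,0,0,0,0,0,0,-0.0015,0,0,0,0,0,0,-0.0015,0,0,0,0,0,0,-0.0015,0,0,0,0,0,0,-0.0015,0,0,0,0]
}}

```text
clock: 37.2
eef_pos: [0.4405, 0.0592, 0.0082]
ee_rot: [-0.0, 0.611, 0.792, -0.0]
contact_force: [-0.0, -0.2, 3.9]
gripper_width: 0.0184
grip_force: 59.7
```

```bash
python3 go.py .4408,.0594,.17,.2555 .4687,.349,.17,.156
```

```text
[ 0.0002  0.0002 -0.1618] [-0. -0.  0.]
[ 0.2733  0.1006 -0.1617] [-0.  -0.   0.1]
at 37.2 [0.4405 0.0592 0.0082] yaw 0.256 F [-0.  -0.2  3.9] 0.0184 59.708619117736816
```

Request:
{"name": "arm_command", "arguments": {
  "series": [0,0,-0.015,0,0,0,0,0,0,-0.05,0,0,0,0,0,0,-0.09,0,0,0,0,0.01,0.004,-0.13,0,0,0.01,0,0.04,0.015,-0.155,0,0,0.03,0,0.085,0.031,-0.162,0,0,0.05,0,0.13,0.048,-0.162,0,0,0.07,0,0.175,0.064,-0.162,0,0,0.09,0,0.215,0.079,-0.162,0,0,0.1,0,0.245,0.09,-0.162,0,0,0.1,0]
}}

```text
clock: 38.2
eef_pos: [0.465, 0.3215, 0.1689]
ee_rot: [-0.001, 0.649, 0.76, -0.001]
contact_force: [-0.2, -0.8, -0.4]
gripper_width: 0.0177
grip_force: 59.3
```

```bash
python3 go.py .4689,.349,.135,.156
```

```text
[0.0266 0.0083 0.0339] [-0.002 -0.     0.001]
at 38.2 [0.465  0.3215 0.1689] yaw 0.1573 F [-0.2 -0.8 -0.4] 0.0177 59.31156009435654
```

Request:
{"name": "arm_command", "arguments": {
  "series": [0.017,0.005,0,0,0,0,0,0.025,0.008,0.003,0,0,0,0,0.0266,0.008,0.015,0,0,0,0,0.0266,0.008,0.026,0,0,0,0,0.0266,0.008,0.033,0,0,0,0,0.0266,0.008,0.034,0,0,0,0,0.0266,0.008,0.034,0,0,0,0,0.0266,0.008,0.034,0,0,0,0,0.0266,0.008,0.034,0,0,0,0,0.0266,0.008,0.034,0,0,0,0]
}}

```text
clock: 39.2
eef_pos: [0.4695, 0.3466, 0.1366]
ee_rot: [-0.0, 0.65, 0.76, 0.0]
contact_force: [-0.3, 0.7, -0.4]
gripper_width: 0.0179
grip_force: 59.3
```

```bash
python3 go.py .4689,.349,.1169,.156; python3 snap.py a7 scene 130 105 110 80 7
```

```text
[ 0.0025 -0.0002  0.0197] [-0.    -0.001 -0.   ]
at 39.2 [0.4695 0.3466 0.1366] yaw 0.1559 F [-0.3  0.7 -0.4] 0.0179 59.31223399937153
```

View pics/a7.png

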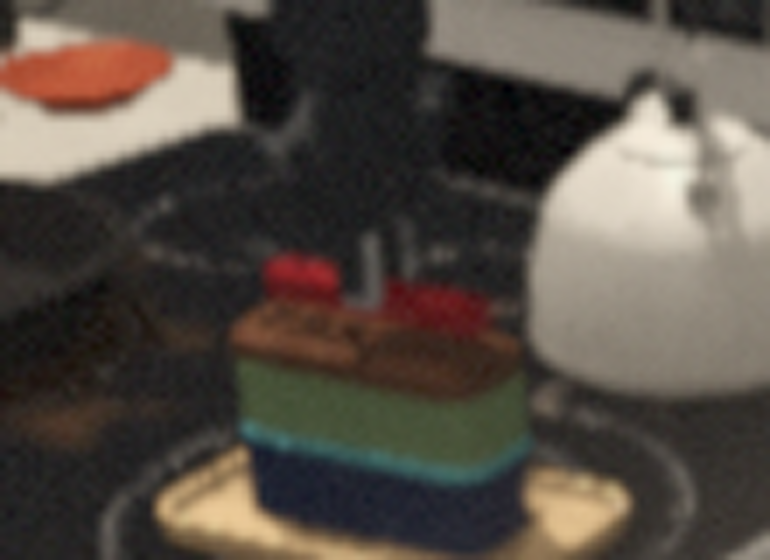

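Everything is seated square; the case (263–490) sits over the lid (232–522), short by the ~2.5 mm still to be made up. Lowering.

Request:
{"name": "arm_command", "arguments": {
  "series": [0.0025,0,0.004,0,0,0,0,0.0025,0,0.009,0,0,0,0,0.0025,0,0.012,0,0,0,0,0.0025,0,0.0125,0,0,0,0,0.0025,0,0.0125,0,0,0,0,0.0025,0,0.0125,0,0,0,0]
}}

```text
clock: 39.85
eef_pos: [0.4689, 0.349, 0.1236]
ee_rot: [-0.0, 0.65, 0.76, -0.0]
contact_force: [-0.9, -0.0, -0.9]
gripper_width: 0.018
grip_force: 59.3
```

Request:
{"name": "arm_command", "arguments": {
  "series": [0,0,0.002,0,0,0,0,0,0,0.004,0,0,0,0,0,0,0.0055,0,0,0,0,0,0,0.0065,0,0,0,0,0,0,0.0065,0,0,0,0]
}}

```text
clock: 40.35
eef_pos: [0.4689, 0.349, 0.117]
ee_rot: [-0.0, 0.65, 0.76, -0.0]
contact_force: [0.2, -0.6, -0.5]
gripper_width: 0.0178
grip_force: 59.3
```

Request:
{"name": "arm_command", "arguments": {
  "series": [0,0,0.0005,0,0,0,0,0,0,0.001,0,0,0,0,0,0,0.001,0,0,0,0]
}}

```text
clock: 40.65
eef_pos: [0.4689, 0.349, 0.1169]
ee_rot: [-0.0, 0.65, 0.76, 0.0]
contact_force: [-2.3, -1.2, 4.8]
gripper_width: 0.0177
grip_force: 60.0
```

Home at 0.1169 as predicted. Release and rise.

Request:
{"name": "arm_command", "arguments": {
  "series": [0,0,-0.001,0,0,0,0,0,0,-0.001,0,0,0,0.5,0,0,-0.001,0,0,0,0.5,0,0,-0.001,0,0,0,0.7,0,0,-0.005,0,0,0,0.7,0,0,-0.02,0,0,0,0.7,0,0,-0.05,0,0,0,0.7,0,0,-0.09,0,0,0,0.7,0,0,-0.12,0,0,0,0.7,0,0,-0.13,0,0,0,0.7]
}}

```text
clock: 41.65
eef_pos: [0.4699, 0.3496, 0.2522]
ee_rot: [0.001, 0.65, 0.76, 0.004]
contact_force: [0.2, 0.4, 0.5]
gripper_width: 0.06
grip_force: 0.0
```

Request:
{"name": "arm_command", "arguments": {
  "series": [-0.05,0,0,0,0,0,0.7,-0.1,0,0,0,0,0,0.7,-0.15,0,0,0,0,0,0.7,-0.18,0,0,0,0,0,0.7,-0.18,0,0,0,0,0,0.7,-0.18,0,0,0,0,0,0.7,-0.18,0,0,0,0,0,0.7]
}}

```text
clock: 42.35
eef_pos: [0.4967, 0.172, 0.2458]
ee_rot: [-0.001, 0.65, 0.76, -0.0]
contact_force: [-0.1, 0.4, 0.7]
gripper_width: 0.0598
grip_force: 0.0
```

```bash
python3 - <<'E'
from h import *
t=env.grab_frame("top"); s=env.grab_frame("scene")
a=cv2.resize(t[160:240,80:190],(480,349),interpolation=cv2.INTER_CUBIC); b=cv2.resize(s[120:200,130:240],(480,349),interpolation=cv2.INTER_CUBIC); d=cv2.resize(t[140:240,180:400],(480,218)); e=cv2.resize(s[170:250,210:400],(480,218))
cv2.imwrite("pics/fin.png",cv2.resize(np.hstack([np.vstack([a,d]),np.vstack([b,e])]),(800,472)))
E
```

```text
(no output)
```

View pics/fin.png

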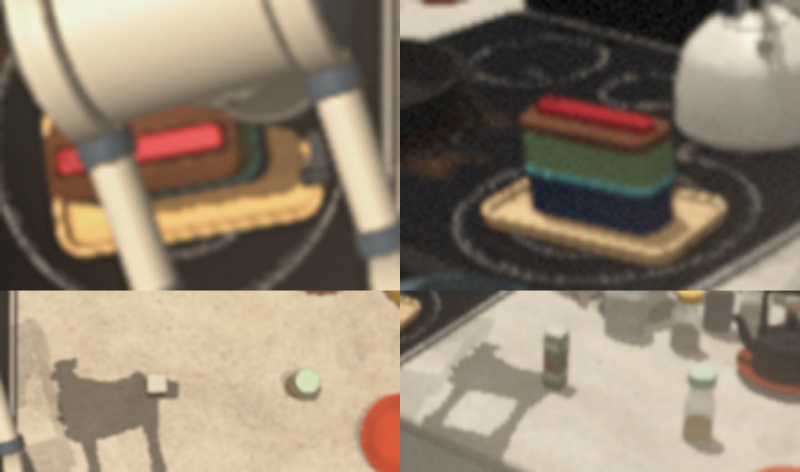

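The stack stands complete and square, with the case in its pocket (540–655, 95–130). The tin (555,360) and jar (700,400) are still upright and the arm is clear, so I'm handing in.

```bash
python3 -c "
from station import env
print(env.sign_off())"
```

```text
the job is handed in; nothing more can be done
None
```

The lunch box is back together in the middle of the tray, built bottom up with every part fully home and let go, the jar and tin still standing where they were, and the job was handed in at about 42 s.

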